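Weed out the tired bag clip

ROBOT

A 7-joint arm with a two-finger parallel gripper is mounted at the origin on a cart in front of the work surface, level with it; the furniture and walls round the work are solid. World frame = base frame: x ahead of the robot, y to its left, z up, the work surface at z = 0. Lengths are in m, angles in rad, forces in N, time in s.
With the tool pointing down it reaches from about 0.425 to 0.975 m from the base axis. Payload 16.7 kg.
Tool frame: the origin (TCP) lies between the finger pads; the fingertips stand 14 mm ahead of it and the grasp point (between the pads) lies 5 mm behind it (env.tcp_to_tips is the distance from the TCP to the fingertips, in m); z points along the fingers, y is the line along which they close (so a half turn about z gives the same grasp; the last joint's range is limited). The gripper opens to 85 mm and grips with 20 to 120 N. Pads are 22 mm wide; open, the fingers measure 114 mm over their backs; the gripper's body (76 mm by 85 mm) begins 54 mm behind the grasp point. The pads swing forward as they close: fully open they stand 13 mm farther back than shut.
Start: joints at [-1.325, 0.426, 0.074, 1.606, -0.034, 1.111, -0.067], TCP at [0.26, 0.623, 0.245] pointing down, gripper open.
Joint ranges: [-2.85, 2.85], [-0.5, 2.14], [-1.23, 1.37], [0.21, 2.46], [-1.02, 4.16], [0.16, 2.05], [-2.73, 2.73]. Speed limits (rad/s): [1.89, 1.89, 2.39, 2.39, 3.01, 3.01, 3.01].

INTERFACE

Orientations are given as a unit quaternion [w, x, y, z].
In Python, from bench import monitor, optics, env gives the robot as it stands.
- The arm moves only by the shell command python3 -m crank 'ROWS' [OPENING] [FORCE]. ROWS is JSON, a list that holds one entry, the list of rows, each a list of 6 numbers: the shift along the tool's x, y, z normalised to -1 to 1, where 1 is 0.15 m, then the turn, a rotation vector about the tool's x, y, z normalised to -1 to 1, where 1 is 360 degrees. A call has 1 to 12 rows; each row shifts and turns the commanded pose from where the row before left it, along the tool's axes as they then stand; what a row does not reach is not made up. A row lasts 1/12 s, in which the tool goes at most 41.7 mm and 7.16 degrees, less where a joint would pass 70% of its speed; a pose out of reach is approached as far as the arm can. A call with a number of a shift or a turn outside -1 to 1 is refused whole. A call with a gripper value outside its range is refused whole. OPENING is the opening, from -1 (shut) to 1 (fully open), set as the call begins (- or left out, the last holds). The fingers move at their own pace and stop on an object; FORCE is the grip in N (left out, the last holds). Time passes only in rows, so rows that do not move let the fingers close. It gives the time, the measured TCP pose, the force, the opening and the grip force at its end, in the units of the state.
- monitor.get_state(): the state, without advancing time (a new reading comes with each control period).
- optics.read_camera(name): name is "scene" or "top"; returns a dict with "color" (400x640x3 uint8, red, green, blue), "z_map" (400x640 float32, m along the optical axis (not along the pixel's ray), 0 where there is no reading), "fx", "fy", "cx", "cy" (pixels), "origin" and "rotation" of the camera in the world. Camera axes: x right, y down, z forward; pixel columns grow to the right and rows downward; lengths in m; the calibration is good to about 2 mm. A picture is of the moment at which its call begins.
- env.job_done(): hands the job in; it is judged then, once.
The state is a dict: "t": time; "joints": joint angles; "joint_velocities": joint speeds; "joint_torque": joint torques, N m; "eef_pos": TCP position; "tool_rot": TCP orientation; "ft_force": force on the tool from outside, world axes, zero at the start; "ft_torque": the same for the moment, N m; "width": finger opening in m; "gripper_force": force on a finger pad.
Only numpy, scipy, OpenCV 4.12 (cv2) and the standard library are available. Lean on these libraries where they do the work, as an engineer would, in place of code of your own. Each camera call takes 0.05 s, during which the arm holds its last target. There are 200 camera calls.

TASK

Three of the four bag clips lying in front of the crumb tray have a good stiff spring and one has gone tired, which shows only by feel. Working from the leftmost clip to the rightmost, press each clip's thumb lever all the way down to feel its spring, then push the one that gives far too easily over the tray's ramp until its whole length is inside the tray, lying flat. Leave the three good clips lying where they are and do not disturb the spice jar or the garlic.

Things in the scene. Friction and masses are not known exactly. Their poses are not given: they have to be found in the camera images.
- tray: Aluminium crumb tray fixed on the worktop, 150 (x) x 320 (y) mm, floor 2 mm. Origin: centre of its underside, on the worktop. Front (-x edge, towards the robot, at -75 mm) is open: a ramp 15 mm long rises to the floor. Walls 4 mm thick, 25 mm high on the other sides. +y: its left end. The clips lie on the worktop in a row along its y, centres about 150 mm before the origin, 75 mm apart.
- clip_a_mid (a point): Clip a, one of four like white bag clips, loose, 65 g, 100 long (x, to the jaws, towards the tray) x 28 wide x 37 mm high. Point: at the hinge pin, 15 mm above the underside. Lower arm: flat bar 10 mm thick on the worktop, x -52 to +48 mm; its square rear end (nearest the robot) can be pushed. A sprung lever turns on the pin; its rear half slopes up and back to x = -47 mm.
- clip_a_ridge (a point): Top of the thumb ridge (rounded bar across the lever, 26 mm wide) of clip a's lever, 40 mm behind the pin, 37 mm above the worktop when shut. Pressed straight down it sinks about 15 mm to the stop and the jaw opens; the spring brings it back. A good clip takes about 8 N to start and 14 N near the stop, a tired one 2.5 N and 4.5 N.
- clip_a_lever (a joint): Lever of clip a: 0 shut, grows as the ridge is pressed, 0.36 rad at the stop (jaw wide open); 0.036 rad is about 1.5 mm at the ridge.
- clip_b_mid (a point): Clip b, one of four like white bag clips, loose, 65 g, 100 long (x, to the jaws, towards the tray) x 28 wide x 37 mm high. Point: at the hinge pin, 15 mm above the underside. Lower arm: flat bar 10 mm thick on the worktop, x -52 to +48 mm; its square rear end (nearest the robot) can be pushed. A sprung lever turns on the pin; its rear half slopes up and back to x = -47 mm.
- clip_b_ridge (a point): Top of the thumb ridge (rounded bar across the lever, 26 mm wide) of clip b's lever, 40 mm behind the pin, 37 mm above the worktop when shut. Pressed straight down it sinks about 15 mm to the stop and the jaw opens; the spring brings it back. A good clip takes about 8 N to start and 14 N near the stop, a tired one 2.5 N and 4.5 N.
- clip_b_lever (a joint): Lever of clip b: 0 shut, grows as the ridge is pressed, 0.36 rad at the stop (jaw wide open); 0.036 rad is about 1.5 mm at the ridge.
- clip_c_mid (a point): Clip c, one of four like white bag clips, loose, 65 g, 100 long (x, to the jaws, towards the tray) x 28 wide x 37 mm high. Point: at the hinge pin, 15 mm above the underside. Lower arm: flat bar 10 mm thick on the worktop, x -52 to +48 mm; its square rear end (nearest the robot) can be pushed. A sprung lever turns on the pin; its rear half slopes up and back to x = -47 mm.
- clip_c_ridge (a point): Top of the thumb ridge (rounded bar across the lever, 26 mm wide) of clip c's lever, 40 mm behind the pin, 37 mm above the worktop when shut. Pressed straight down it sinks about 15 mm to the stop and the jaw opens; the spring brings it back. A good clip takes about 8 N to start and 14 N near the stop, a tired one 2.5 N and 4.5 N.
- clip_c_lever (a joint): Lever of clip c: 0 shut, grows as the ridge is pressed, 0.36 rad at the stop (jaw wide open); 0.036 rad is about 1.5 mm at the ridge.
- clip_d_mid (a point): Clip d, one of four like white bag clips, loose, 65 g, 100 long (x, to the jaws, towards the tray) x 28 wide x 37 mm high. Point: at the hinge pin, 15 mm above the underside. Lower arm: flat bar 10 mm thick on the worktop, x -52 to +48 mm; its square rear end (nearest the robot) can be pushed. A sprung lever turns on the pin; its rear half slopes up and back to x = -47 mm.
- clip_d_ridge (a point): Top of the thumb ridge (rounded bar across the lever, 26 mm wide) of clip d's lever, 40 mm behind the pin, 37 mm above the worktop when shut. Pressed straight down it sinks about 15 mm to the stop and the jaw opens; the spring brings it back. A good clip takes about 8 N to start and 14 N near the stop, a tired one 2.5 N and 4.5 N.
- clip_d_lever (a joint): Lever of clip d: 0 shut, grows as the ridge is pressed, 0.36 rad at the stop (jaw wide open); 0.036 rad is about 1.5 mm at the ridge.
- spice_jar: Glass spice jar with a cap, 44 mm across, 100 mm high, standing loose to the left of the tray's front. Origin: centre of its underside. Not part of the job.
- garlic: Garlic bulb, about 60 mm across and 58 mm high, lying loose to the left of the clips. Origin: centre of its underside. Not part of the job.

How it is judged:
By the outcome, as a careful person would: the job done as asked, in the order asked, and still so for the second after the job is handed in, with the robot touching nothing.
It also fails if it takes over 54 s, if anything falls off the work surface, if the arm or the gripper's body presses on something with over 40 N, if the wrist force passes 120 N, or if a joint passes its speed limit or range.

## Working session

There is one attempt and no reset: what is moved stays moved. The work goes in short steps, Python scripts to look and compute and a shell command to move; the robot and the scene stay as the last step left them, time stands still between calls to the robot, and variables do not carry over. Pictures are saved under pics/ and viewed, at most 10 in all, crops included, and the job is handed in when it is done.

```bash
ls; mkdir -p pics; python3 - <<'E'
from bench import monitor, optics, env
import cv2, numpy as np
s=monitor.get_state(); print({k:np.round(v,3).tolist() for k,v in s.items()}, env.tcp_to_tips)
for n in ("scene","top"):
    c=optics.read_camera(n); cv2.imwrite(f"pics/{n}0.png",c["color"][:,:,::-1]); np.savez(f"{n}0.npz",**c)
    print(n,[np.round(c[k],3).tolist() for k in("fx","fy","cx","cy","origin","rotation")])
E
```

```text
pics
{'t': 0.0, 'joints': [-1.326, 0.427, 0.074, 1.607, -0.034, 1.111, -0.067], 'joint_velocities': [-0.0, 0.0, -0.001, 0.001, -0.0, 0.0, 0.0], 'joint_torque': [0.0, -94.984, 3.761, -46.349, 0.019, 0.011, -0.0], 'eef_pos': [0.259, 0.623, 0.245], 'tool_rot': [-0.0, 0.196, 0.981, -0.001], 'ft_force': [-0.225, -0.232, -0.185], 'ft_torque': [0.062, -0.001, -0.033], 'gripper_force': 0.0, 'width': 0.085} 0.014
scene [416.353, 416.353, 315.558, 193.092, [-0.1, -0.395, 0.421], [-0.461, 0.722, -0.433, 0.281]]
top [446.124, 446.124, 321.478, 197.388, [0.536, -0.035, 0.894], [0.025, -0.699, 0.714, -0.025]]
```

View pics/scene0.png

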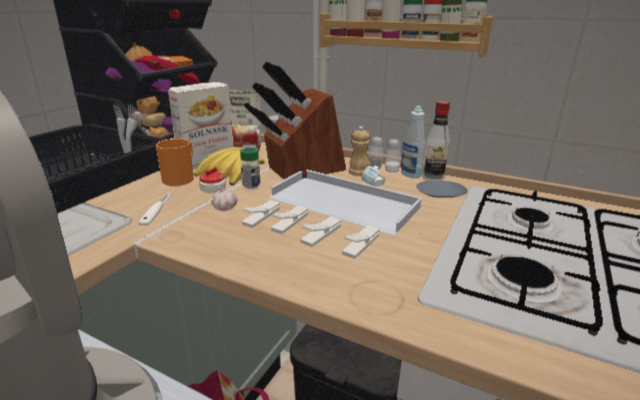

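View pics/top0.png

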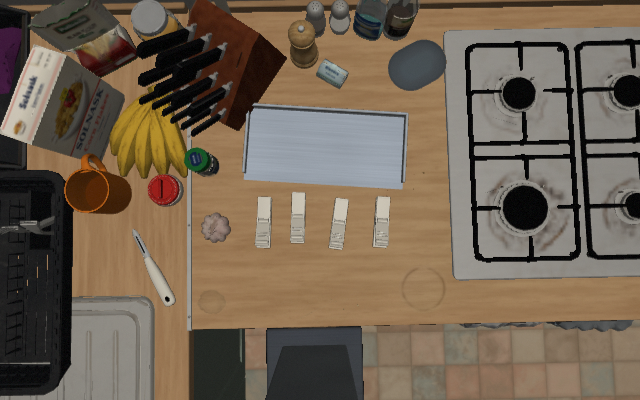

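The top view shows the four clips at about (264,222), (298,218), (339,223) and (382,221). The tray runs from (245,105) to (407,187), the garlic is at (215,227) and the jar at (203,161). Next I'll enlarge the clips and locate them from the depth maps.

```bash
cat > h.py <<'E'
import numpy as np, cv2
from scipy.spatial.transform import Rotation as R
def cloud(c):
    v,u=np.mgrid[0:400,0:640]; z=c["z_map"]
    p=np.stack([(u-c["cx"])/c["fx"]*z,(v-c["cy"])/c["fy"]*z,z],-1)
    q=np.array(c["rotation"]).ravel()
    M=R.from_quat(q[[1,2,3,0]]).as_matrix() if q.size==4 else q.reshape(3,3)
    return p@M.T+c["origin"]
def clips(c,x=(0.35,0.62),y=(-0.3,0.2)):
    P=cloud(c); col=c["color"].astype(int)
    m=(P[...,2]>0.006)&(P[...,2]<0.07)&(c["z_map"]>0)&(P[...,0]>x[0])&(P[...,0]<x[1])&(P[...,1]>y[0])&(P[...,1]<y[1])
    n,l,st,ce=cv2.connectedComponentsWithStats(m.astype(np.uint8))
    out=[]
    for i in range(1,n):
        if st[i,4]<60: continue
        p=P[l==i]; r=cv2.minAreaRect((p[:,:2]*1000).astype(np.float32))
        out.append((st[i].tolist(),p.min(0).round(3).tolist(),p.max(0).round(3).tolist(),np.round(r[0],1).tolist(),np.round(r[1],1).tolist(),round(r[2],1)))
    return sorted(out,key=lambda o:-o[3][1])
E
python3 - <<'E'
from h import *
for n in("top","scene"):
    c=dict(np.load(n+"0.npz")); print(n)
    for o in clips(c): print(o)
    P=cloud(c)
    if n=="top":
        for u,v in [(246,179),(403,186),(320,182),(320,187),(248,105),(408,113),(320,150),(203,161),(215,227),(281,225),(360,225)]: print((u,v),P[v,u].round(4))
    im=c["color"][:,:,::-1]
    im=im[170:270,235:405] if n=="top" else im[190:270,235:395]
    cv2.imwrite(f"pics/{n}_crop.png",cv2.resize(im,None,fx=4.7,fy=4.7,interpolation=cv2.INTER_CUBIC))
E
```

```text
top
([201, 213, 30, 30, 654], [0.515, 0.142, 0.018], [0.571, 0.198, 0.058], [542.9, 171.2], [56.3, 54.4], 60.2)
([255, 197, 17, 51, 754], [0.503, 0.063, 0.006], [0.601, 0.094, 0.04], [552.0, 78.8], [27.6, 98.9], 87.4)
([290, 192, 16, 52, 726], [0.509, -0.004, 0.006], [0.61, 0.027, 0.041], [559.5, 11.3], [28.1, 100.7], 87.4)
([329, 198, 20, 52, 722], [0.496, -0.089, 0.006], [0.596, -0.049, 0.04], [546.0, -68.9], [28.0, 100.9], 81.1)
([373, 196, 17, 52, 754], [0.498, -0.17, 0.006], [0.598, -0.136, 0.041], [547.5, -153.1], [27.1, 100.7], 84.1)
(246, 179) [ 6.395e-01  1.146e-01 -5.000e-04]
(403, 186) [ 0.6183 -0.201   0.001 ]
(320, 182) [ 6.301e-01 -3.440e-02  4.000e-04]
(320, 187) [ 6.20e-01 -3.42e-02  5.00e-04]
(248, 105) [0.7774 0.1012 0.0476]
(408, 113) [ 0.7611 -0.2117  0.024 ]
(320, 150) [ 6.953e-01 -3.580e-02 -5.000e-04]
(203, 161) [0.6619 0.1743 0.101 ]
(215, 227) [0.5439 0.1658 0.0487]
(281, 225) [ 0.5455  0.0456 -0.0019]
(360, 225) [ 0.542  -0.1124  0.0006]
scene
([211, 188, 27, 23, 437], [0.51, 0.141, 0.006], [0.561, 0.196, 0.054], [532.5, 163.1], [41.7, 56.4], 40.3)
([242, 201, 38, 24, 400], [0.497, 0.062, 0.006], [0.6, 0.093, 0.035], [548.7, 77.4], [28.4, 104.2], 87.7)
([271, 206, 37, 25, 416], [0.505, -0.006, 0.006], [0.608, 0.026, 0.035], [556.4, 9.0], [28.5, 103.5], 87.2)
([302, 217, 39, 27, 484], [0.492, -0.09, 0.006], [0.593, -0.051, 0.035], [543.3, -70.7], [28.4, 101.5], 81.0)
([343, 226, 36, 30, 507], [0.495, -0.173, 0.006], [0.596, -0.137, 0.035], [545.4, -155.6], [27.9, 101.4], 83.8)
```

View pics/top_crop.png

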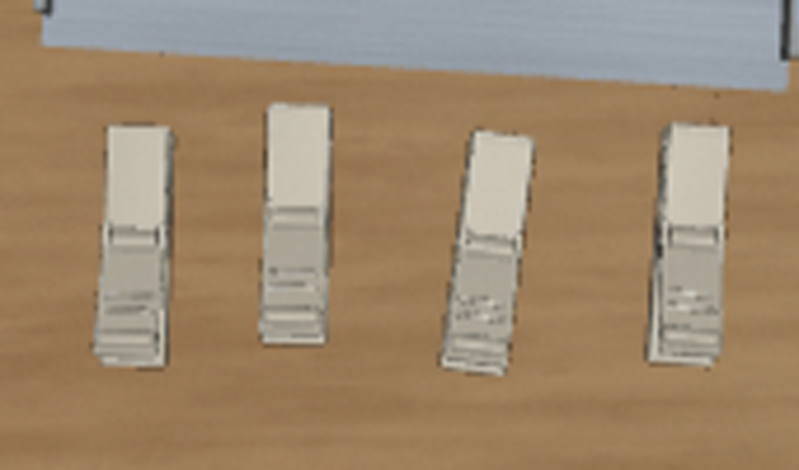

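View pics/scene_crop.png

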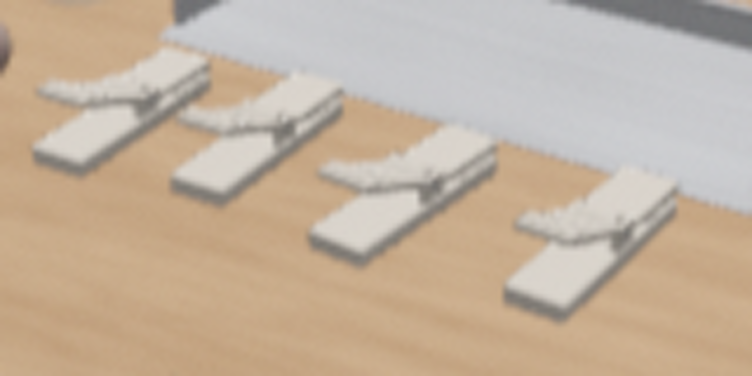

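The top and scene views agree to about 3 mm, so I'll average them. That puts the ridges near (512,80), (520,12), (507,-64) and (509,-150) mm, with the clips turned -2.6, -2.6, -9 and -6°. First move: close the gripper, square the tool and go over to clip 1.

```bash
cat >> h.py <<'E'
def to(x,y,z,yaw=None):
    """shift to tip position (x,y,z in mm) in tool axes, units of 0.15 m"""
    from bench import monitor
    s=monitor.get_state(); q=np.array(s["tool_rot"]); M=R.from_quat(q[[1,2,3,0]])
    tip=np.array(s["eef_pos"])+M.apply([0,0,0.014])
    d=M.inv().apply(np.array([x,y,z])/1000-tip)
    X=M.apply([1,0,0]); print("t",round(s["t"],2),"tip",(tip*1000).round(1),"xang",np.degrees(np.arctan2(X[1],X[0])).round(2),"zax",M.apply([0,0,1]).round(3),"F",np.round(s["ft_force"],1),"shift",(d/.15).round(3),"w",round(s["width"],4))
E
python3 -m crank '[[[0,0,0,0,0,-0.0163],[0,0,0,0,0,-0.0163],[0,0,0,0,0,-0.0163],[-0.125,-0.216,0,0,0,0],[-0.125,-0.216,0,0,0,0],[-0.125,-0.216,0,0,0,0],[-0.125,-0.216,0,0,0,0],[-0.125,-0.216,0,0,0,0],[-0.125,-0.216,0,0,0,0],[-0.125,-0.216,0,0,0,0],[-0.125,-0.216,0,0,0,0]]]' -1 60
python3 -c "from h import *;to(512,80,60)"
```

```text
t: 1.02
eef_pos: [0.3867, 0.3498, 0.2452]
tool_rot: [-0.0, 0.044, 0.999, -0.0]
ft_force: [1.2, 0.5, -0.1]
width: 0.0001
gripper_force: 0.0
t 1.02 tip [386.7 349.8 231.2] xang 174.98 zax [-0. -0. -1.] F [ 1.2  0.5 -0.1] shift [-0.99  -1.719  1.141] w 0.0001
```

```bash
python3 -m crank '[[[-0.124,-0.215,0,0,0,0],[-0.124,-0.215,0,0,0,0],[-0.124,-0.215,0,0,0,0],[-0.124,-0.215,0,0,0,0],[-0.124,-0.215,0,0,0,0],[-0.124,-0.215,0.1,0,0,0],[-0.124,-0.215,0.1,0,0,0],[-0.122,-0.214,0.1,0,0,0],[0,0,0.24,0,0,0],[0,0,0.24,0,0,0],[0,0,0.24,0,0,0],[0,0,0.12,0,0,0]]]'
python3 -c "from h import *;to(512,80,38)"
```

```text
t: 2.02
eef_pos: [0.5099, 0.0811, 0.0707]
tool_rot: [-0.002, 0.044, 0.999, -0.001]
ft_force: [-0.5, 0.2, -0.6]
width: -0.0003
gripper_force: 0.0
t 2.02 tip [509.8  81.1  56.7] xang 174.96 zax [-0.004 -0.001 -1.   ] F [-0.5  0.2 -0.6] shift [-0.016 -0.006  0.124] w -0.0003
```

```bash
python3 -m crank '[[[-0.01,-0.006,0.06,0,0,0],[0,0,0.06,0,0,0],[0,0,0,0,0,0],[0,0,0,0,0,0]]]' | grep -E "eef|force"
python3 -m crank '[[[0,0,0.015,0,0,0],[0,0,0.015,0,0,0],[0,0,0,0,0,0]]]' | grep -E "eef|ft_f"
python3 -m crank '[[[0,0,0.015,0,0,0],[0,0,0.015,0,0,0],[0,0,0,0,0,0]]]' | grep -E "eef|ft_f"
python3 -c "from h import *;to(512,80,22)"
```

```text
eef_pos: [0.5136, 0.0809, 0.057]
ft_force: [0.5, 0.3, -0.0]
gripper_force: 0.0
eef_pos: [0.5134, 0.081, 0.0522]
ft_force: [0.9, -0.3, -0.4]
eef_pos: [0.5122, 0.081, 0.0474]
ft_force: [-7.5, 0.9, 12.0]
t 2.85 tip [512.2  81.   33.4] xang 175.0 zax [-0.002  0.    -1.   ] F [-7.5  0.9 12. ] shift [ 0.001 -0.007  0.076] w 0.0003
```

```bash
for i in 1 2 ; do python3 -m crank '[[[0,0,0.015,0,0,0],[0,0,0.015,0,0,0],[0,0,0,0,0,0]]]' | grep -E "eef|ft_f"; done
python3 -m crank '[[[0,0,0.012,0,0,0],[0,0,0,0,0,0]]]' | grep -E "eef|ft_f"
python3 -c "from h import *;to(512,80,22)"
```

```text
eef_pos: [0.5121, 0.081, 0.0428]
ft_force: [-8.2, 0.5, 12.7]
eef_pos: [0.5121, 0.081, 0.0383]
ft_force: [-8.1, 1.1, 13.2]
eef_pos: [0.5121, 0.081, 0.0367]
ft_force: [-8.4, 0.8, 13.1]
t 3.52 tip [512.1  81.   22.7] xang 175.0 zax [-0.002  0.    -1.   ] F [-8.4  0.8 13.1] shift [ 0.    -0.007  0.004] w -0.0001
```

```bash
for i in 1 2 ; do python3 -m crank '[[[0,0,0.007,0,0,0],[0,0,0,0,0,0]]]' | grep -E "eef|ft_f"; done
```

```text
eef_pos: [0.5121, 0.081, 0.0359]
ft_force: [-9.9, 0.5, 19.8]
eef_pos: [0.5122, 0.0811, 0.0354]
ft_force: [-15.5, 0.2, 34.6]
```

```bash
python3 - <<'E'
from h import *
from bench import optics
c=optics.read_camera("scene")
cv2.imwrite("pics/press1.png",cv2.resize(c["color"][150:250,180:340,::-1],None,fx=4.7,fy=4.7,interpolation=cv2.INTER_CUBIC))
E
```

```text
(no output)
```

View pics/press1.png

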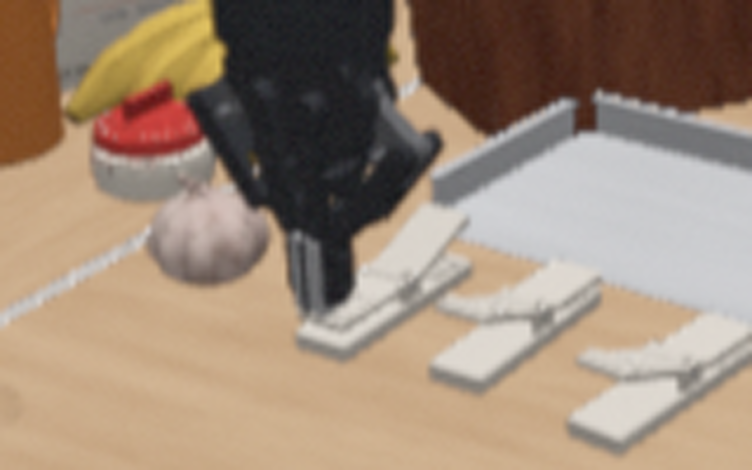

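Picture: the finger at (325,300) holds clip 1's lever at its stop with the jaw wide open. It took about 13 N, so the spring is good. I'll release it and go to clip 2.

```bash
python3 -m crank '[[[0,0,-0.025,0,0,0],[0,0,-0.025,0,0,0],[0,0,-0.025,0,0,0],[0,0,-0.025,0,0,0],[0,0,-0.03,0,0,0],[0,0,-0.13,0,0,0],[-0.045,-0.227,0,0,0,0],[-0.045,-0.227,0,0,0,0],[0,0,0.06,0,0,0],[0,0,0,0,0,0]]]' | grep -E "eef|ft_f"
python3 - <<'E'
from h import *
from bench import optics
for n in ("top","scene"):
  for o in clips(optics.read_camera(n)): print(n,o[0],o[3:])
to(520,12,38)
E
```

```text
eef_pos: [0.5202, 0.0099, 0.0638]
ft_force: [-0.2, 0.8, -0.7]
top [201, 213, 24, 30, 493] ([545.3, 176.5], [43.1, 56.0], 68.0)
top [292, 192, 14, 8, 99] ([603.1, 8.7], [26.1, 13.8], 84.8)
top [333, 198, 16, 52, 626] ([546.1, -68.9], [27.9, 100.8], 81.1)
top [373, 196, 17, 52, 752] ([547.7, -153.0], [27.2, 100.8], 84.5)
top [450, 191, 5, 32, 72] ([574.7, -295.8], [8.2, 61.7], 88.3)
top [452, 243, 6, 37, 85] ([467.0, -296.0], [70.7, 7.9], 0.0)
scene [211, 188, 27, 23, 435] ([533.6, 163.8], [42.9, 56.4], 43.3)
scene [243, 198, 44, 26, 463] ([547.9, 43.0], [96.8, 97.2], 86.0)
scene [271, 206, 37, 25, 407] ([556.8, 9.5], [28.3, 101.3], 87.8)
scene [301, 217, 40, 27, 484] ([543.4, -70.8], [28.4, 101.6], 81.7)
scene [342, 226, 37, 30, 512] ([544.7, -155.1], [27.7, 103.7], 84.3)
t 4.83 tip [520.3  12.1  50.3] xang 174.97 zax [-0.001  0.    -1.   ] F [-0.6 -0.1 -0. ] shift [ 0.002 -0.001  0.082] w -0.0005
```

```bash
python3 -m crank '[[[0,0,0.08,0,0,0],[0,0,0.015,0,0,0],[0,0,0.015,0,0,0],[0,0,0.015,0,0,0],[0,0,0,0,0,0]]]' | grep -E "eef|ft_f"
python3 -m crank '[[[0,0,0.015,0,0,0],[0,0,0.015,0,0,0],[0,0,0.015,0,0,0],[0,0,0,0,0,0]]]' | grep -E "eef|ft_f"
```

```text
eef_pos: [0.5203, 0.0123, 0.0456]
ft_force: [-2.4, 1.7, 3.1]
eef_pos: [0.5205, 0.0118, 0.0386]
ft_force: [-3.0, 1.5, 3.6]
```

Clip 2 gives at about 3.6 N, so it looks tired. I'll press it to the stop and still test the others in order.

```bash
python3 -m crank '[[[0,0,0.012,0,0,0],[0,0,0.008,0,0,0],[0,0,0,0,0,0]]]' | grep -E "eef|ft_f"
python3 -m crank '[[[0,0,0.005,0,0,0],[0,0,0,0,0,0]]]' | grep -E "eef|ft_f"
```

```text
eef_pos: [0.5206, 0.0118, 0.036]
ft_force: [-4.9, 0.6, 11.6]
eef_pos: [0.5207, 0.0118, 0.0356]
ft_force: [-7.1, -0.3, 19.7]
```

```bash
python3 -m crank '[[[0,0,-0.025,0,0,0],[0,0,-0.025,0,0,0],[0,0,-0.025,0,0,0],[0,0,-0.025,0,0,0],[0,0,-0.03,0,0,0],[0,0,-0.13,0,0,0],[0.023,-0.255,0,0,0,0],[0.023,-0.255,0,0,0,0],[0,0,0.06,0,0,0.011],[0,0,0,0,0,0]]]' | grep -E "eef|ft_f"
python3 -c "from h import *;to(507,-64,38)"
```

```text
eef_pos: [0.5059, -0.066, 0.0646]
ft_force: [-1.2, 0.5, 0.0]
t 6.83 tip [505.9 -66.1  50.6] xang 170.6 zax [-0.001 -0.    -1.   ] F [-1.2  0.5  0. ] shift [-0.005  0.015  0.084] w 0.0
```

```bash
python3 -m crank '[[[0,0,0.08,0,0,0],[0,0,0.015,0,0,0],[0,0,0.015,0,0,0],[0,0,0.015,0,0,0],[0,0,0,0,0,0]]]' | grep -E "eef|ft_f"
python3 -m crank '[[[0,0,0.015,0,0,0],[0,0,0.015,0,0,0],[0,0,0.015,0,0,0],[0,0,0,0,0,0]]]' | grep -E "eef|ft_f"
python3 -m crank '[[[0,0,0.012,0,0,0],[0,0,0.008,0,0,0],[0,0,0,0,0,0]]]' | grep -E "eef|ft_f"
```

```text
eef_pos: [0.5058, -0.0629, 0.0463]
ft_force: [-7.5, 0.3, 11.9]
eef_pos: [0.5058, -0.0627, 0.0397]
ft_force: [-8.1, 0.2, 13.1]
eef_pos: [0.5057, -0.0627, 0.0368]
ft_force: [-9.9, 2.0, 13.3]
```

```bash
python3 -m crank '[[[0,0,0.009,0,0,0],[0,0,0.005,0,0,0],[0,0,0,0,0,0]]]' | grep -E "eef|ft_f"
python3 -m crank '[[[0,0,-0.025,0,0,0],[0,0,-0.025,0,0,0],[0,0,-0.025,0,0,0],[0,0,-0.025,0,0,0],[0,0,-0.03,0,0,0],[0,0,-0.13,0,0,0],[-0.04,-0.191,0,0,0,0],[-0.04,-0.191,0,0,0,0],[-0.035,-0.191,0,0,0,0],[0,0,0.06,0,0,-0.008],[0,0,0,0,0,0]]]' | grep -E "eef|ft_f"
python3 -c "from h import *;to(509,-150,38)"
```

```text
eef_pos: [0.5059, -0.0627, 0.0355]
ft_force: [-13.8, 1.6, 33.3]
eef_pos: [0.51, -0.1522, 0.064]
ft_force: [0.7, 0.3, -0.1]
t 9.0 tip [ 510.  -152.2   50. ] xang 174.01 zax [-0.002 -0.    -1.   ] F [ 0.7  0.3 -0.1] shift [0.008 0.014 0.08 ] w -0.0
```

```bash
python3 -m crank '[[[0,0,0.08,0,0,0],[0,0,0.015,0,0,0],[0,0,0.015,0,0,0],[0,0,0.015,0,0,0],[0,0,0,0,0,0]]]' | grep -E "eef|ft_f"
python3 -m crank '[[[0,0,0.015,0,0,0],[0,0,0.015,0,0,0],[0,0,0.015,0,0,0],[0,0,0,0,0,0]]]' | grep -E "eef|ft_f"
python3 -m crank '[[[0,0,0.012,0,0,0],[0,0,0.008,0,0,0],[0,0,0.009,0,0,0],[0,0,0,0,0,0]]]' | grep -E "eef|ft_f"
```

```text
eef_pos: [0.5094, -0.1502, 0.0453]
ft_force: [-7.3, -0.4, 11.9]
eef_pos: [0.5093, -0.15, 0.0386]
ft_force: [-8.7, 0.6, 13.2]
eef_pos: [0.5094, -0.1501, 0.0353]
ft_force: [-15.6, 4.0, 37.9]
```

```bash
python3 -m crank '[[[0,0,-0.025,0,0,0],[0,0,-0.025,0,0,0],[0,0,-0.025,0,0,0],[0,0,-0.025,0,0,0],[0,0,-0.1,0,0,0],[0,0,-0.13,0,0,0],[0.075,0.21,0,0,0,0],[0.075,0.21,0,0,0,0],[0.075,0.21,0,0,0,0],[0.075,0.21,0,0,0,0],[0.075,0.207,0,0,0,0],[0,0,0,0,0,0]]]' | grep -E "eef|ft_f"
python3 - <<'E'
from h import *
from bench import optics
for n in ("top","scene"):
  c=optics.read_camera(n)
  if n=="top": cv2.imwrite("pics/top2.png",cv2.resize(c["color"][90:270,195:415,::-1],None,fx=3.3,fy=3.3,interpolation=cv2.INTER_CUBIC))
  for o in clips(c): print(n,o[0],o[3:])
to(480,11,6)
E
```

```text
eef_pos: [0.4696, 0.0177, 0.0838]
ft_force: [1.4, 0.9, -0.3]
top [201, 213, 30, 30, 659] ([542.8, 171.0], [56.4, 54.5], 60.0)
top [255, 195, 17, 50, 728] ([557.3, 78.4], [27.6, 96.3], 87.2)
top [291, 190, 16, 52, 717] ([563.4, 10.4], [28.6, 100.8], 86.5)
top [329, 196, 20, 53, 721] ([549.0, -69.2], [28.0, 101.0], 80.5)
top [373, 195, 17, 52, 753] ([549.9, -153.2], [27.6, 100.8], 84.4)
scene [211, 188, 27, 23, 437] ([533.2, 162.9], [45.0, 56.5], 46.0)
scene [243, 200, 37, 25, 313] ([520.9, 64.0], [160.9, 65.6], 24.3)
scene [273, 205, 36, 25, 409] ([559.9, 7.9], [30.1, 101.8], 87.7)
scene [302, 216, 40, 27, 481] ([546.8, -70.8], [28.2, 102.9], 81.5)
scene [343, 225, 37, 30, 510] ([548.8, -155.3], [28.0, 103.1], 83.9)
t 11.18 tip [470.9  13.   70.1] xang 174.13 zax [-0.001  0.    -1.   ] F [-0.1 -0.3 -0. ] shift [-0.062 -0.007  0.427] w 0.0002
```

View pics/top2.png

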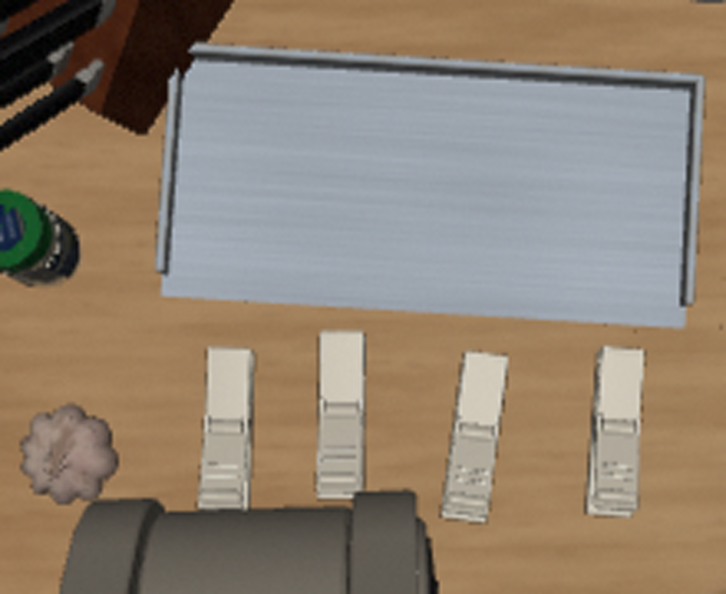

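Picture: the clips still lie in their row, 2–5 mm further forward than before. Clip b's rear end is at (340,497) and the tray's front edge runs from (162,296) to (686,327), so the tray is turned about -4.5°. I'll lower the tool behind clip b.

```bash
python3 -m crank '[[[0,0,0,0,0,-0.0067],[-0.03,0,0.12,0,0,0],[-0.03,0,0.14,0,0,0],[0,0,0.12,0,0,0],[0,0,0.04,0,0,0],[0,0,0,0,0,0],[0,0,0,0,0,0]]]' | grep -E "eef|ft_f"
python3 -c "
from h import *;to(480,14,5.5)
from bench import optics
for o in clips(optics.read_camera('scene')): print(o[0],o[3:])"
```

```text
eef_pos: [0.4803, 0.0096, 0.0214]
ft_force: [0.4, 0.6, 0.8]
t 11.77 tip [480.3   9.6   7.4] xang 176.26 zax [-0.001 -0.    -1.   ] F [0.4 0.6 0.8] shift [0.004 0.029 0.013] w -0.0001
[211, 188, 27, 23, 435] ([532.9, 163.7], [40.8, 56.4], 39.8)
[243, 204, 66, 36, 1031] ([526.3, 35.9], [156.4, 118.8], 13.4)
[302, 216, 40, 27, 471] ([546.6, -71.6], [28.3, 101.3], 81.4)
[343, 225, 37, 30, 504] ([547.1, -154.8], [27.9, 102.9], 84.3)
```

```bash
python3 -m crank '[[[0,0.029,0.013,0,0,0],[0,0,0,0,0,0],[-0.06,0,0,0,0,0],[-0.04,0,0,0,0,0],[-0.04,0,0,0,0,0],[-0.04,0,0,0,0,0],[-0.04,0,0,0,0,0],[-0.04,0,0,0,0,0],[-0.04,0,0,0,0,0],[-0.04,0,0,0,0,0],[0,0,0,0,0,0]]]' | grep -E "eef|ft_f"
python3 -c "
from h import *;to(645,4,5.5)
from bench import optics
for o in clips(optics.read_camera('top'),x=(.4,.7)): print(o[0],o[3:])"
```

```text
eef_pos: [0.5331, 0.0111, 0.0193]
ft_force: [-0.0, -0.2, 0.4]
t 12.73 tip [533.1  11.1   5.3] xang 176.31 zax [ 0.001 -0.    -1.   ] F [-0.  -0.2  0.4] shift [-0.747  0.001 -0.   ] w -0.0001
[196, 151, 24, 26, 213] ([662.0, 177.7], [22.7, 45.4], 67.2)
[201, 213, 27, 30, 592] ([543.4, 173.4], [49.4, 56.7], 85.7)
[242, 147, 6, 26, 100] ([675.3, 114.3], [6.2, 49.4], 86.1)
[294, 175, 14, 18, 237] ([626.5, 4.3], [26.1, 33.2], 88.8)
[331, 196, 18, 53, 695] ([549.0, -69.2], [27.9, 101.1], 80.8)
[372, 195, 18, 52, 756] ([549.9, -153.0], [27.7, 101.0], 84.2)
[401, 144, 6, 39, 152] ([662.0, -201.2], [6.3, 75.7], 85.1)
[448, 145, 7, 69, 160] ([630.1, -295.9], [136.7, 8.2], 0.1)
[452, 227, 5, 39, 95] ([496.5, -296.1], [74.8, 7.6], 0.3)
```

```bash
python3 -m crank '[[[-0.05,0,0,0,0,0],[-0.05,0,0,0,0,0],[-0.05,0,0,0,0,0],[-0.05,0,0,0,0,0],[-0.05,0,0,0,0,0],[-0.05,0,0,0,0,0],[-0.05,0,0,0,0,0],[-0.05,0,0,0,0,0],[-0.05,0,0,0,0,0],[-0.05,0,0,0,0,0],[-0.05,0,0,0,0,0],[0,0,0,0,0,0]]]' | grep -E "eef|ft_f"
python3 -c "
from h import *;to(645,4,6)
from bench import optics
c=optics.read_camera('top')
cv2.imwrite('pics/top3.png',cv2.resize(c['color'][90:270,195:415,::-1],None,fx=3.3,fy=3.3,interpolation=cv2.INTER_CUBIC))
for o in clips(c,x=(.5,.8)): print(o[0],o[3:])"
```

```text
eef_pos: [0.6156, 0.0058, 0.0194]
ft_force: [-0.3, -0.1, 0.0]
t 13.78 tip [615.6   5.8   5.4] xang 176.31 zax [ 0.001 -0.    -1.   ] F [-0.3 -0.1  0. ] shift [-0.196  0.001 -0.004] w -0.0002
[201, 213, 20, 27, 321] ([548.0, 181.2], [32.1, 54.5], 68.5)
[197, 151, 23, 26, 211] ([662.0, 177.3], [22.3, 45.3], 68.3)
[230, 91, 179, 92, 1351] ([742.2, -53.7], [348.3, 135.7], 72.1)
[329, 196, 20, 51, 710] ([549.4, -69.3], [28.0, 100.0], 80.7)
[372, 195, 18, 51, 750] ([550.4, -153.2], [27.7, 99.8], 84.0)
[447, 120, 6, 50, 107] ([699.4, -296.0], [7.8, 99.7], 89.8)
```

View pics/top3.png

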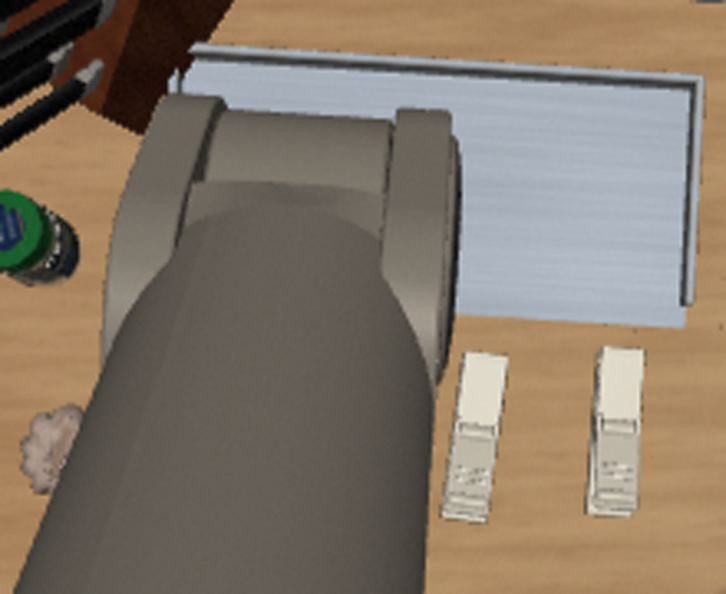

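The arm hides clip b in this picture. Clips c and d are untouched at (475,435) and (617,430). I'll finish the push, then check from the side.

```bash
python3 -m crank '[[[-0.04,0,-0.003,0,0,0],[-0.04,0,0,0,0,0],[-0.04,0,0,0,0,0],[-0.04,0,0,0,0,0],[-0.025,0,0,0,0,0],[-0.015,0,0,0,0,0],[0,0,0,0,0,0],[0,0,0,0,0,0]]]' | grep -E "eef|ft_f"
python3 -c "
from h import *;to(645,4,6)
from bench import optics
c=optics.read_camera('scene')
cv2.imwrite('pics/scene3.png',cv2.resize(c['color'][150:260,200:440,::-1],None,fx=3.3,fy=3.3,interpolation=cv2.INTER_CUBIC))
for o in clips(c,x=(.4,.76)): print(o[0],o[1:])"
```

```text
eef_pos: [0.6438, 0.0039, 0.0196]
ft_force: [1.1, -0.1, -0.4]
t 14.5 tip [643.8   3.9   5.6] xang 176.31 zax [-0. -0. -1.] F [ 1.1 -0.1 -0.4] shift [-0.008  0.001 -0.003] w -0.0
[241, 162, 19, 27, 449] ([0.639, 0.164, 0.006], [0.678, 0.2, 0.07], [654.1, 177.3], [22.8, 44.6], 46.8)
[211, 188, 27, 23, 435] ([0.51, 0.141, 0.007], [0.558, 0.194, 0.054], [532.3, 163.3], [38.7, 56.3], 38.3)
[244, 200, 36, 25, 391] ([0.5, 0.061, 0.006], [0.603, 0.092, 0.036], [551.6, 76.7], [28.0, 101.3], 87.6)
[271, 150, 70, 57, 1176] ([0.622, -0.041, 0.006], [0.76, 0.182, 0.07], [690.9, 71.1], [227.7, 130.3], 87.7)
[302, 216, 40, 28, 480] ([0.494, -0.091, 0.006], [0.597, -0.051, 0.035], [545.4, -70.7], [28.4, 101.0], 81.5)
[343, 225, 37, 30, 507] ([0.496, -0.173, 0.006], [0.598, -0.137, 0.035], [547.6, -155.3], [28.1, 101.7], 84.0)
[396, 195, 26, 35, 272] ([0.621, -0.212, 0.006], [0.76, -0.162, 0.023], [695.8, -203.5], [142.9, 48.5], 14.7)
```

View pics/scene3.png

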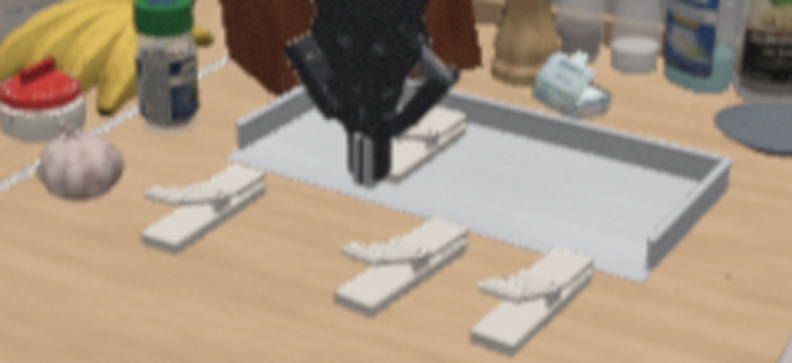

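The tired clip now lies in the tray ahead of the finger (365,180), and the other three are in place. I'll back off and verify.

```bash
python3 -m crank '[[[0.05,0,0,0,0,0],[0.1,0,0,0,0,0],[0,0,-0.25,0,0,0],[0,0,-0.25,0,0,0],[0,0,-0.25,0,0,0],[0.25,0,-0.05,0,0,0],[0.25,0,0,0,0,0],[0.25,0,0,0,0,0],[0.25,0,0,0,0,0],[0,0,0,0,0,0],[0,0,0,0,0,0]]]' | grep -E "eef|ft_f"
python3 -c "
from h import *
from bench import optics
for n in('top','scene'):
  c=optics.read_camera(n)
  im=c['color'][90:270,195:415,::-1] if n=='top' else c['color'][150:260,200:440,::-1]
  cv2.imwrite(f'pics/{n}4.png',cv2.resize(im,None,fx=3.3,fy=3.3,interpolation=cv2.INTER_CUBIC))
  for o in clips(c,x=(.4,.76)): print(n,o[0],o[1:])"
```

```text
eef_pos: [0.4696, 0.0153, 0.14]
ft_force: [1.2, 0.5, 0.4]
top [197, 151, 23, 26, 211] ([0.645, 0.166, 0.006], [0.687, 0.197, 0.07], [661.8, 177.6], [22.7, 45.3], 66.9)
top [201, 213, 30, 30, 659] ([0.515, 0.142, 0.016], [0.571, 0.197, 0.059], [542.7, 170.7], [57.0, 53.6], 16.2)
top [230, 111, 20, 62, 378] ([0.651, 0.105, 0.006], [0.76, 0.133, 0.07], [706.2, 121.7], [25.6, 108.8], 85.7)
top [255, 195, 17, 52, 756] ([0.504, 0.063, 0.006], [0.605, 0.094, 0.041], [554.9, 78.3], [27.2, 101.0], 87.2)
top [294, 119, 17, 52, 715] ([0.654, -0.017, 0.006], [0.755, 0.017, 0.042], [705.0, -0.1], [29.0, 101.0], 85.7)
top [329, 196, 20, 53, 723] ([0.498, -0.089, 0.007], [0.6, -0.049, 0.041], [548.8, -69.2], [28.0, 100.7], 80.8)
top [372, 195, 18, 52, 752] ([0.499, -0.17, 0.006], [0.6, -0.135, 0.04], [550.0, -153.1], [27.5, 101.0], 84.1)
top [397, 114, 12, 69, 295] ([0.624, -0.212, 0.006], [0.76, -0.19, 0.028], [692.5, -203.7], [135.9, 21.6], 2.4)
top [447, 124, 6, 44, 104] ([0.654, -0.3, 0.006], [0.741, -0.292, 0.011], [697.5, -295.8], [87.3, 8.0], 0.7)
top [450, 196, 6, 39, 91] ([0.52, -0.3, 0.00
[... 380 characters left out ...]
56.3], 40.3)
scene [271, 154, 29, 39, 582] ([0.648, 0.104, 0.006], [0.76, 0.174, 0.07], [716.9, 117.6], [125.0, 61.9], 26.9)
scene [244, 200, 36, 24, 386] ([0.502, 0.061, 0.006], [0.604, 0.093, 0.035], [552.3, 76.9], [28.4, 101.7], 87.1)
scene [310, 183, 31, 22, 323] ([0.649, -0.019, 0.006], [0.756, 0.015, 0.037], [702.6, -2.5], [28.8, 105.4], 85.8)
scene [302, 216, 40, 27, 479] ([0.495, -0.091, 0.006], [0.597, -0.051, 0.035], [546.6, -70.5], [29.3, 103.2], 82.7)
scene [343, 225, 37, 30, 505] ([0.496, -0.173, 0.006], [0.598, -0.136, 0.036], [546.7, -155.3], [28.2, 103.1], 83.4)
scene [396, 193, 26, 37, 294] ([0.621, -0.212, 0.006], [0.76, -0.156, 0.024], [697.9, -202.7], [144.4, 53.5], 17.0)
```

View pics/top4.png

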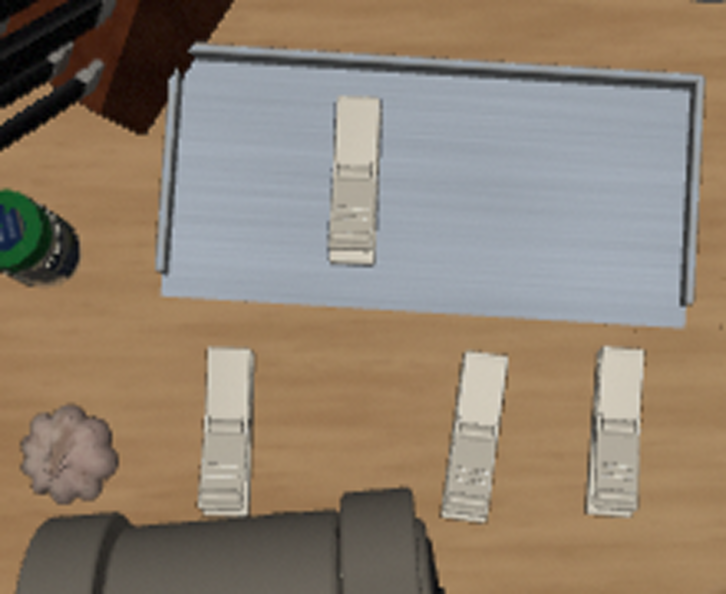

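The tired clip lies flat at (355,180). Its rear end (352,265) is about 25 mm past the front edge, clear of the ramp, and its jaw end is short of the back wall. The other items are undisturbed.

```bash
python3 -c "
from bench import env
print(env.job_done())"
```

```text
the job is handed in; nothing more can be done
None
```

I pressed all four clips to the stop from left to right: the second from the left (clip b) was tired at about 3.6 N against about 13 N for the others, it now lies flat and wholly inside the tray, the good clips shifted only 2–3 mm under the presses, the jar and garlic are undisturbed, and the job is handed in.

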